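# Fold up the case side and back it with the squaring block

### The arm

A 7-joint arm with a two-finger parallel gripper is mounted at the origin on the work surface. World frame = base frame: x ahead of the robot, y to its left, z up, the work surface at z = 0. Lengths are in m, angles in rad, forces in N, time in s.
With the tool pointing down it reaches from about 0.4 to 0.875 m from the base axis. Payload 19.3 kg.
Tool frame: the origin (TCP) lies at the very end of the fingers, on their centre line; the grasp point (between the pads) lies 19 mm behind it; z points along the fingers, y is the line along which they close (so a half turn about z gives the same grasp; the last joint's range is limited). The gripper opens to 85 mm and grips with 20 to 120 N. Pads are 22 mm wide; open, the fingers measure 114 mm over their backs; the gripper's body (76 mm by 85 mm) begins 54 mm behind the grasp point. The pads swing forward as they close: fully open they stand 13 mm farther back than shut.
Start: joints at [-1.205, 0.521, -0.036, 1.599, 0.021, 1.021, -0.113], TCP at [0.264, 0.567, 0.231] pointing down, gripper open.
Joint ranges: [-2.91, 2.91], [-0.3, 2.13], [-1.5, 1.42], [0.17, 2.43], [-1.26, 4.41], [0.16, 1.93], [-2.52, 2.52]. Speed limits (rad/s): [1.89, 1.89, 2.39, 2.39, 3.01, 3.01, 3.01].

### API

Orientations are given as [roll, pitch, yaw] about the fixed x, y, z axes, in that order (R = Rz(yaw) Ry(pitch) Rx(roll)).
In Python, from workcell import bot gives the robot as it stands.
- The arm moves only by the tool jog_arm, never from a script. Its argument "motion" is a list of rows, each a list of 5 numbers: the shift along the tool's x, y, z scaled (see below), then the turn about the tool's z scaled (see below), then the opening, from 0 (shut) to 1 (fully open). A call has 1 to 12 rows; each row shifts and turns the commanded pose from where the row before left it, along the tool's axes as they then stand; what a row does not reach is not made up. The controller multiplies each number of a shift by 30 mm and each number of a turn by 0.08 rad. A row lasts 1/10 s, in which the tool goes at most 50 mm and 8.59 degrees, less where a joint would pass 70% of its speed; a pose out of reach is approached as far as the arm can. A call with a number of a shift or a turn outside -1 to 1 is refused whole. A call with a gripper value outside its range is refused whole. The fingers move at their own pace and stop on an object; "newtons" is the grip in N (left out, the last holds). Time passes only in rows, so rows that do not move let the fingers close. It gives the time, the measured TCP pose, the force, the opening and the grip force at its end, in the units of the state.
- bot.observe(): the state, without advancing time (a new reading comes with each control period).
- bot.grab_frame(name): name is "side" or "top" or "wrist"; returns a dict with "pixels" (420x560x3 uint8, red, green, blue), "fovy" (degrees; the focal length in pixels is half the picture's height over the tangent of half this angle, whatever the lens; pixels are square), "cx", "cy" (the principal point, pixels), "k1" (the pictures are not rectified: a ray, as slopes to the right and down, at radius r is drawn at 1 + k1 r^2 times it, then the intrinsics apply), "rvec" (rotation vector, rad) and "tvec" (3), from world to camera coordinates, as OpenCV has them; the wrist camera has in their place "mount" (4x4, takes a point from camera to tool coordinates, whose origin is the TCP and whose axes are the flange's). Camera axes: x right, y down, z forward; pixel columns grow to the right and rows downward; lengths in m; the calibration is good to about 2 mm. A picture is of the moment at which its call begins: read the wrist's pose just before it. There is no depth.
- bot.job_done(): hands the job in; it is judged then, once.
The state is a dict: "clock": time; "qpos": joint angles; "qd": joint speeds; "joint_efforts": joint torques, N m; "position": TCP position; "tool_rot": TCP orientation; "force": force on the tool from outside, world axes, zero at the start; "moment": the same for the moment, N m; "grip_width": finger opening in m; "finger_force": force on a finger pad.
Only numpy, scipy, OpenCV 4.12 (cv2) and the standard library are available. Lean on these libraries where they do the work, as an engineer would, in place of code of your own. Each camera call takes 0.05 s, during which the arm holds its last target. There are 200 camera calls.

### The job

Fold the case's hinged plywood side up until it stands square to the case floor, and never fold it well past upright. Only then move the laminated wooden block, standing as it does now, up against the outside of that side, its long face flush with it and centred on it, so the side is backed square for glueing. Leave everything else on the table where it is.

Things in the scene. Friction and masses are not known exactly. Their poses are not given: they have to be found in the camera images.
- case: Plywood case fixed on a 12 mm grey board. Origin on the table below the middle of the hinge line; x along the hinge, y level and outwards (away from the inside), z up. Floor 150 (x) x 180 mm (y = -180 to 0), top at z = 18 mm; 100 mm walls (tops at z = 118) at y = -180 and along the +x edge; the -x edge is open. Outside the hinge (y > 0) is bare table.
- panel (a joint): Angle (rad) of the hinged plywood side: 0 flat outwards (along case +y), pi/2 upright and square, up to 2.1 (leaning in); no stop at upright. Starts at 0.35 to 0.8. Stiff hinge, stays where left, turns at 0.3 N m. Side 144 mm along the hinge, 100 mm hinge to free edge, 6 mm thick. Hinge line at case y = 0, z = 18 mm, on its inner face; upright, its outer face is at y = 6, top at z = 118 mm.
- panel_edge (a point): Middle of the hinged side's free edge (half-way through its thickness). It turns with the side: its y axis points from hinge to free edge, its z axis is the normal of the inner face.
- block: Loose squaring block of brown wood with two dark glue lines, 120 (x) x 48 (y) x 75 mm high (z), about 0.4 kg, standing on the table beyond the side's free edge. Origin at the centre of its underside. Home against the upright side, its origin is at case x = 0, y = 30 mm, its x axis parallel to the hinge.
- glue: Bystander: white glue bottle, 60 mm across, 150 mm tall, origin at the centre of its foot.
- tin: Bystander: steel tin, 60 mm across, 45 mm tall, standing on the floor inside the case. Origin at the centre of its foot.
- sander: Bystander: cork sanding block 110 x 65 x 35 mm, origin at the centre of its underside.
- offcuts: Bystander: small stack of plywood offcuts 90 x 140 x 18 mm, origin at the centre of its underside.
- driver: Bystander: screwdriver lying flat, origin under its middle.
- mug: Bystander: blue pencil cup, 80 mm across, 95 mm tall, origin at the centre of its foot.
- mallet: Bystander: hammer lying flat, origin under its middle.
Mind the look-alikes: they are no part of the job. What is shaped like the block but purple is not meant.

How it is judged:
On the way:
1. the hinged side stands square (within 0.08 rad) while the block is still clear of it (block's near face 15 mm or more away) (value of joint panel between 1.49 and 1.65 rad and y of block in the frame of case above 0.045 m), for 0.2 s.
At the end, for the whole second after the job is handed in: The side stands square (joint 1.49 to 1.65 rad); the block stands on the table with its long face against it (origin 26 to 36 mm out from the hinge line, 30 being touching; parallel within 0.07 rad), centred along the hinge within 25 mm; all at rest and released (value of joint panel between 1.49 and 1.65 rad and y of block in the frame of case between 0.026 and 0.036 m and x of block in the frame of case between -0.025 and 0.025 m and angle between the x axis of block and the x axis of case, either way round below 0.07 rad and angle between block's own z axis and vertical below 0.05 rad and height (world z) of block below 0.005 m and linear speed of block below 0.01 m/s and velocity of joint panel between -0.05 and 0.05 rad/s).
It fails at once if the side is folded well past upright (over 1.8 rad) (value of joint panel above 1.8 rad).
It fails at once if the block is tipped (over 0.4 rad) (angle between block's own z axis and vertical above 0.4 rad).
It fails at once if a bystander is moved by more than 20 mm (distance of any of glue, tin, sander, offcuts, driver, mug, mallet from where it was at the start of the episode above 0.02 m).
It also fails if it takes over 72 s, if anything falls off the work surface, if the arm or the gripper's body presses on something with over 40 N, if the wrist force passes 120 N, or if a joint passes its speed limit or range.

## Working session

There is one attempt and no reset: what is moved stays moved. The work goes in short steps, Python scripts to look and compute and a tool call to move; the robot and the scene stay as the last step left them, time stands still between calls to the robot, and variables do not carry over. Pictures are saved under pics/ and viewed, at most 10 in all, crops included, and the job is handed in when it is done.

Besides the shell and the picture viewer there is one more tool, called after "Call:" as name([rows], argument=value, ...), one row to a line, values as JSON. jog_arm: Moves the arm, as the interface text tells. Shifts and turns lie within -1 to 1; 1 stands for 30 mm of shift or 0.08 rad of turn. Its arguments: {"type":"object","properties":{"motion":{"type":"array","items":{"type":"array","items":{"type":"number"}}},"newtons":{"type":"number"}},"required":["motion"]}

```bash
mkdir -p pics; cat > h.py <<'E'
import numpy as np, cv2
from workcell import bot
from scipy.spatial.transform import Rotation as R
def cam(f):
    F=f["pixels"].shape[0]/2/np.tan(np.radians(f["fovy"])/2)
    if "rvec" in f:
        Rm=cv2.Rodrigues(np.array(f["rvec"],float))[0]; t=np.array(f["tvec"],float).ravel()
    else:
        s=f["s"]; T=np.eye(4); T[:3,:3]=R.from_euler("xyz",s["tool_rot"]).as_matrix(); T[:3,3]=s["position"]
        M=np.linalg.inv(T@np.array(f["mount"])); Rm=M[:3,:3]; t=M[:3,3]
    return F,Rm,t
def ray(f,u,v):
    F,Rm,t=cam(f); d=np.array([(u-f["cx"])/F,(v-f["cy"])/F]); s=d.copy()
    for _ in range(30): s=d/(1+f["k1"]*(s@s))
    return -Rm.T@t, Rm.T@np.array([s[0],s[1],1])
def onz(f,u,v,z=0):
    o,d=ray(f,u,v); return o+d*(z-o[2])/d[2]
def proj(f,p):
    F,Rm,t=cam(f); c=Rm@np.array(p)+t; s=c[:2]/c[2]; s=s*(1+f["k1"]*(s@s)); return s*F+[f["cx"],f["cy"]]
def tri(f,a,g,b):
    o1,d1=ray(f,*a);o2,d2=ray(g,*b)
    k=np.linalg.lstsq(np.c_[d1,-d2],o2-o1,rcond=None)[0]
    return (o1+k[0]*d1+o2+k[1]*d2)/2
def get(n,save=None):
    s=bot.observe(); f=bot.grab_frame(n); f["s"]=s
    if save: cv2.imwrite("pics/%s.png"%save,f["pixels"][:,:,::-1])
    import pickle; pickle.dump(dict(f),open("pics/%s.pkl"%(save or n),"wb"))
    return f
def load(n):
    import pickle; return pickle.load(open("pics/%s.pkl"%n,"rb"))
E
python3 - <<'E'
from h import *
for n in("top","side"): f=get(n,n+"0"); print(n,f["fovy"],-cam(f)[1].T@cam(f)[2])
print(bot.observe())
E
```

```text
top 56.6986911970673 [0.51689576 0.00268403 1.186564  ]
side 44.925905332257805 [ 0.11086827 -0.83133891  0.68780973]
{'clock': 0.1, 'qpos': array([-1.20521527,  0.52190765, -0.03631073,  1.59992892,  0.02120425,
        1.02110282, -0.11279427]), 'qd': array([-0.00171002, -0.00190489, -0.00046045, -0.00110631,  0.00027865,
        0.00099391,  0.00121422]), 'joint_efforts': array([ 3.76676835e-03, -9.28488708e+01,  1.98449336e+00, -3.70533121e+01,
        1.82105403e-02,  5.20581714e-03, -3.93420976e-05]), 'position': array([0.26374206, 0.56630781, 0.23082052]), 'tool_rot': array([-3.14063418e+00,  7.87191320e-05,  2.70579374e+00]), 'force': array([-0.29784174, -0.69218166, -0.22921605]), 'moment': array([0.00564277, 0.00408815, 0.04079906]), 'finger_force': 0.0, 'grip_width': 0.0854416065978143}
```

View pics/top0.png

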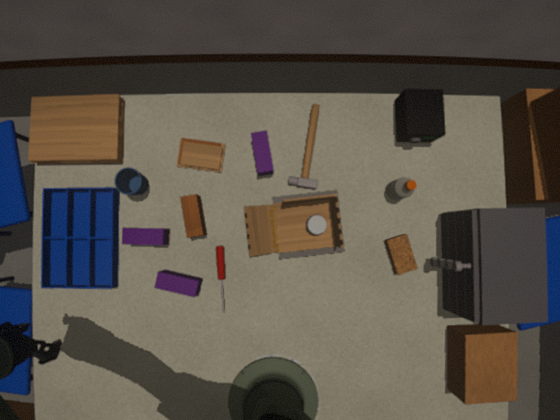

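View pics/side0.png

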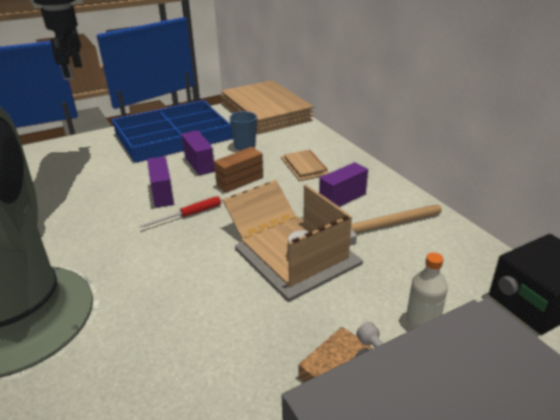

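The top view shows the case at about (308,225) with its hinged side on the left (~260,230). The brown block is at (192,216), with the screwdriver at (221,265) and purple look-alikes elsewhere. I'll enlarge both views to measure.

```bash
python3 - <<'E'
from h import *
a=load("top0")["pixels"][175:275,165:355]; b=load("side0")["pixels"][135:300,200:370]
A=cv2.resize(a,None,fx=4.2,fy=4.2,interpolation=3)
cv2.imwrite("pics/ctop.png",np.clip(A[:,:,::-1]*1.5,0,255).astype(np.uint8))
B=cv2.resize(b,None,fx=3.6,fy=3.6,interpolation=3)
cv2.imwrite("pics/cside.png",np.clip(B[:,:,::-1]*1.3,0,255).astype(np.uint8))
E
```

```text
(no output)
```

View pics/ctop.png

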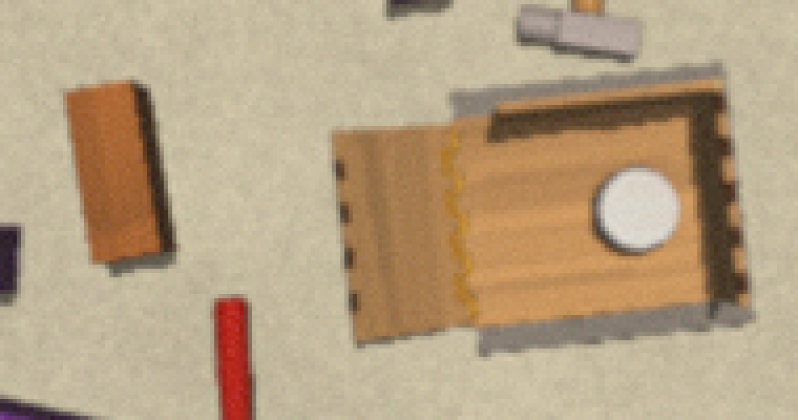

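View pics/cside.png

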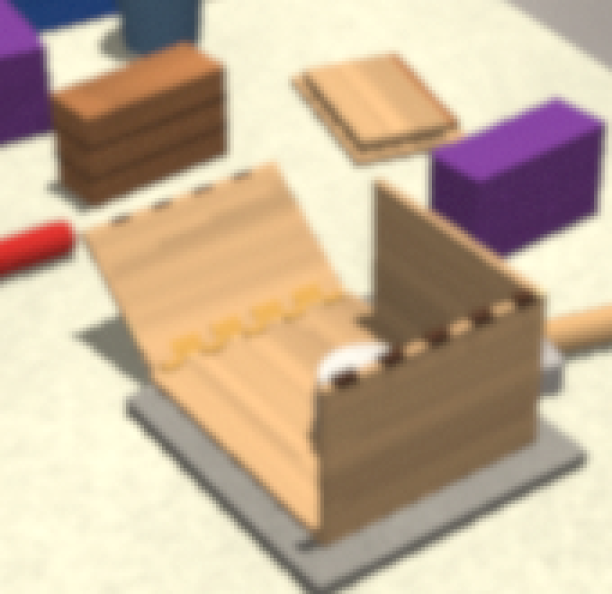

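The crops show the hinge at about (445,125)–(475,325) and the free edge at (333,130)–(357,347) in the top crop, or (275,165)–(85,237) in the side crop. The block's top face corners are (66,92), (133,82), (160,255) and (92,263).

```bash
python3 - <<'E'
from h import *
np.set_printoptions(precision=4,suppress=True)
t=load("top0");s=load("side0")
T=lambda x,y:(165+x/4.2,175+y/4.2); S=lambda x,y:(200+x/3.6,135+y/3.6)
b=[onz(t,*T(*p),z=.075)for p in[(66,92),(133,82),(160,255),(92,263)]]; print("block\n",np.array(b),np.mean(b,0))
for e in((b[3],b[0]),(b[2],b[1])): d=e[1]-e[0];print("long",np.linalg.norm(d),np.arctan2(d[1],d[0]))
bd=[onz(t,*T(*p),z=.012)for p in[(452,95),(478,355),(722,65),(752,320)]];print("board\n",np.array(bd))
for i,j in((1,0),(3,2),(2,0),(3,1)): d=bd[j]-bd[i];print(np.linalg.norm(d),np.arctan2(d[1],d[0]))
h=[onz(t,*T(*p),z=.018)for p in[(448,127),(474,325)]];print("hinge\n",np.array(h))
hs=[onz(s,*S(*p),z=.018)for p in[(340,295),(160,372)]];print("hinge side\n",np.array(hs))
e=[tri(t,T(*a),s,S(*c)) for a,c in(((333,130),(275,165)),((357,347),(85,237)))];print("edge\n",np.array(e))
d=e[0]-e[1];print(np.linalg.norm(d),np.arctan2(d[1],d[0]))
c=(h[0]+h[1])/2;print(c,np.mean(e,0)-c)
E
```

```text
block
 [[0.6165 0.2594 0.075 ]
 [0.623  0.2134 0.075 ]
 [0.5049 0.1947 0.075 ]
 [0.4998 0.2411 0.075 ]] [0.5611 0.2272 0.075 ]
long 0.11810060837980083 0.15562703715702247
long 0.11947877757685783 0.15708587287749826
board
 [[ 0.6177 -0.0048  0.012 ]
 [ 0.431  -0.0218  0.012 ]
 [ 0.6381 -0.2008  0.012 ]
 [ 0.4536 -0.2193  0.012 ]]
0.18748943619385483 0.09083775061415424
0.18539430604433532 0.10022586010353193
0.19705575940548686 1.674540701349525
0.1988341233123667 1.6850052021463258
hinge
 [[ 0.5942 -0.0017  0.018 ]
 [ 0.4527 -0.019   0.018 ]]
hinge side
 [[ 0.594  -0.003   0.018 ]
 [ 0.4593 -0.0183  0.018 ]]
edge
 [[0.59   0.0764 0.075 ]
 [0.4452 0.0598 0.076 ]]
0.14569856563199152 0.11398915731169501
[ 0.5235 -0.0103  0.018 ] [-0.0059  0.0784  0.0575]
```

Call:
jog_arm([
  [0,0,0,1,1],
  [0,0,0,1,1],
  [0,0,0,1,1],
  [0,0,0,1,1],
  [0,0,0,1,1],
  [0,0,0,1,1],
  [0,0,0,1,1],
  [0,0,0,1,1],
  [0,0,0,1,1],
  [0,0,0,1,1],
  [0,0,0,1,1],
  [0,0,0,0.87,1],
])

```text
clock: 1.3
position: [0.2637, 0.5664, 0.231]
tool_rot: [-3.141, 0.001, 1.753]
force: [0.2, 0.1, 0.9]
grip_width: 0.0853
finger_force: 0.0
```

Call:
jog_arm([
  [-1,0.4,0,0,1],
  [-1,0.4,0,0,1],
  [-1,0.4,0,0,1],
  [-1,0.4,0,0,1],
  [-1,0.4,0,0,1],
  [-1,0.4,0,0,1],
  [-1,0.4,0,0,1],
  [-1,0.4,0,0,1],
  [-1,0.4,0,0,1],
  [-1,0.4,0,0,1],
  [-1,0.4,0,0,1],
  [0,0,0,0,1],
])

```text
clock: 2.5
position: [0.4564, 0.2626, 0.2313]
tool_rot: [3.141, 0.001, 1.751]
force: [0.5, -0.5, 0.5]
grip_width: 0.0852
finger_force: 0.0
```

Call:
jog_arm([
  [0,0,0,0.95,1],
  [-0.9,0.2,0,0,1],
  [-0.9,0.2,0,0,1],
  [-0.9,0.2,0,0,1],
  [-0.9,0.2,0,0,1],
  [-0.9,0.2,0,0,1],
  [-0.9,0.2,0,0,1],
  [0,0,0,0,1],
  [0,0,0,0,1],
])

```text
clock: 3.4
position: [0.5077, 0.1096, 0.2311]
tool_rot: [-3.141, -0.0, 1.679]
force: [0.4, 0.3, 1.1]
grip_width: 0.0858
finger_force: 0.0
```

```bash
python3 - <<'E'
from h import *
np.set_printoptions(precision=4,suppress=True)
f=get("wrist","w0"); c=np.array([.524,-.010]); ex=np.array([.9945,.1048]); ey=np.array([-.1048,.9945])
C=lambda x,y,z: np.r_[c+x*ex+y*ey,z]
print(f["s"]["position"],f["s"]["tool_rot"])
for n,p in dict(h1=C(.075,0,.018),h2=C(-.075,0,.018),e1=C(.072,.079,.075),e2=C(-.072,.079,.075)).items(): print(n,proj(f,p))
E
```

```text
[0.5077 0.1096 0.2311] [-3.1412 -0.0001  1.6795]
h1 [334.8431 264.5167]
h2 [225.5099 264.119 ]
e1 [346.1948 225.3392]
e2 [215.7782 224.8443]
```

View pics/w0.png

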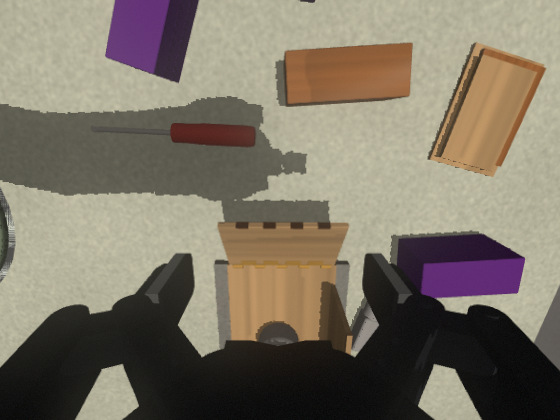

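The wrist view agrees with the estimate to about 3 px: free edge (219–349,223), hinge (228–338,263), block (348,72). The panel is about 0.63 rad. Now I'll descend outside the free edge.

Call:
jog_arm([
  [0,0.22,1,0,1],
  [0,0,1,0,1],
  [0,0,1,0,1],
  [0,0,1,0,1],
  [0,0,1,0,1],
  [0,0,1,0,1],
  [0,0,0.6,0,1],
  [0,0,0,0,1],
  [-0.3,0,0,0,1],
  [-0.3,0,0,0,1],
  [0,0,0,0,1],
])

```text
clock: 4.55
position: [0.5171, 0.0907, 0.0344]
tool_rot: [3.14, 0.0, 1.678]
force: [-0.2, 0.1, -0.4]
grip_width: 0.0853
finger_force: 0.0
```

Call:
jog_arm([
  [-0.2,0,0,0,1],
  [-0.2,0,0,0,1],
  [-0.2,0,-0.1,0,1],
  [-0.2,0,-0.15,0,1],
  [-0.2,0,-0.15,0,1],
  [-0.2,0,-0.15,0,1],
  [-0.2,0,-0.15,0,1],
  [-0.2,0,-0.15,0,1],
  [-0.2,0,-0.15,0,1],
  [-0.2,0,-0.15,0,1],
  [0,0,0,0,1],
])

```text
clock: 5.65
position: [0.5232, 0.0315, 0.0684]
tool_rot: [3.141, 0.0, 1.679]
force: [-0.5, 0.3, -0.4]
grip_width: 0.0852
finger_force: 0.0
```

```bash
python3 - <<'E'
from h import *
s=get("side","s1");w=get("wrist","w1")
B=cv2.resize(s["pixels"][135:300,200:370],None,fx=3,fy=3,interpolation=3)
W=cv2.resize(w["pixels"],(396,297)); o=np.zeros((495,800,3),np.uint8); o[:,:B.shape[1]][:, :]=0
B=cv2.resize(B,(400,388)); o[:388,:400]=B; o[:297,404:]=W
cv2.imwrite("pics/v1.png",o[:400,:,::-1])
E
```

```text
(no output)
```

View pics/v1.png

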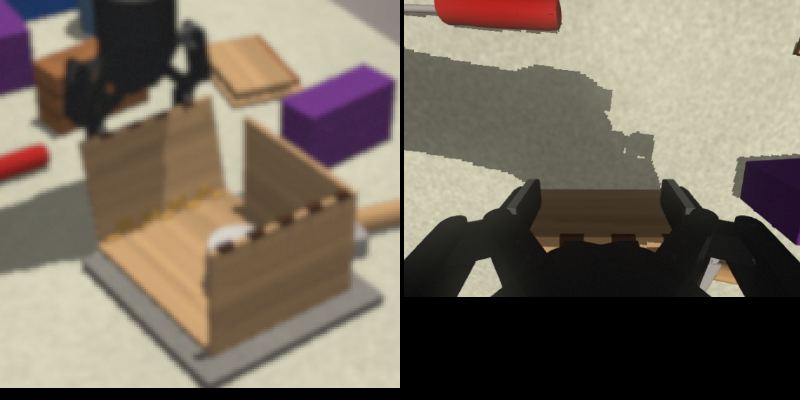

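The panel is up and following the fingers: in the side crop its top edge sits right at the fingertips. I'll finish the fold.

Call:
jog_arm([
  [-0.2,0,-0.1,0,1],
  [-0.2,0,-0.1,0,1],
  [-0.2,0,0,0,1],
  [-0.1,0,0,0,1],
  [-0.08,0,0,0,1],
  [0,0,0,0,1],
  [0,0,0,0,1],
])

```text
clock: 6.45
position: [0.5255, 0.0091, 0.0737]
tool_rot: [3.142, 0.0, 1.68]
force: [0.5, 0.7, -0.8]
grip_width: 0.0857
finger_force: 0.0
```

```bash
python3 - <<'E'
from h import *
c=np.array([.527,-.0097]); ey=np.array([-.1048,.9945])
s=get("side","s2");t=get("top","t2");p=s["s"]["position"];print(p,(p[:2]-c)@ey)
B=cv2.resize(s["pixels"][140:270,200:330],None,fx=3,fy=3,interpolation=3)
W=cv2.resize(t["pixels"][180:270,230:350],None,fx=3.3333,fy=3.3333,interpolation=3)
o=np.zeros((390,800,3),np.uint8); o[:,:390]=B; o[:300,400:]=np.clip(W*1.4,0,255)
cv2.imwrite("pics/v2.png",o[:,:,::-1])
E
```

```text
[0.52551419 0.00909324 0.07373306] 0.01884559108769455
```

View pics/v2.png

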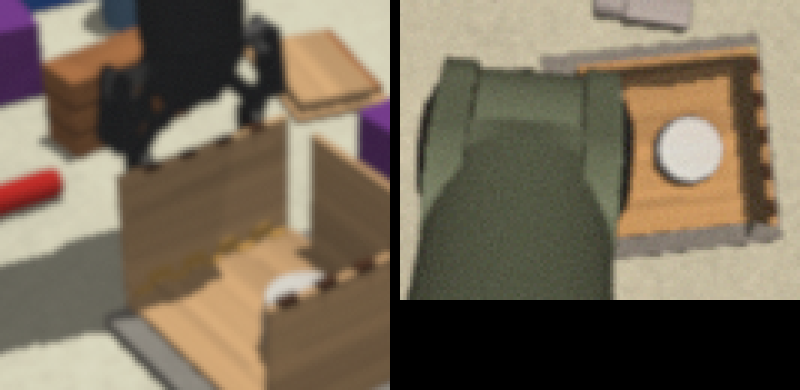

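The side crop shows the inner top corners at about (120,176) and (285,120). I'll cast those onto z = 118 mm to get the angle.

```bash
python3 - <<'E'
from h import *
c=np.array([.527,-.0097]); ex=np.array([.9945,.1048]);ey=np.array([-.1048,.9945])
s=load("s2")
for x,y,z in((120,176,.118),(285,120,.118),(123,303,.018),(285,235,.018)):
    q=onz(s,200+x/3,140+y/3,z)[:2]-c; print(z,q@ex,q@ey)
E
```

```text
0.118 -0.06909943074376645 0.004167158545167477
0.118 0.06720058419057257 -0.0026234656723342904
0.018 -0.07914006611195512 -0.005111500627752584
0.018 0.0650623616716706 -0.005559071855251167
```

Call:
jog_arm([
  [-0.07,0,0,0,1],
  [0,0,0,0,1],
  [0,0,0,0,1],
  [0.3,0,0,0,1],
  [0.8,0,0,0,1],
  [0.8,0,-0.5,0,1],
  [0.8,0,-1,0,1],
  [0.5,0,-1,0,1],
  [0,0,-1,0,1],
  [0,0,-0.5,0,1],
  [0,0,0,0,1],
])

```text
clock: 7.65
position: [0.516, 0.1036, 0.1957]
tool_rot: [3.138, -0.001, 1.681]
force: [1.3, 0.7, -0.4]
grip_width: 0.0851
finger_force: 0.0
```

```bash
python3 - <<'E'
from h import *
np.set_printoptions(precision=4,suppress=True)
w=load("w0"); b=np.array([onz(w,*p,z=.075)for p in[(285,50),(411,43),(410,97),(287,105)]]);print(b,b.mean(0))
for i,j in((0,1),(3,2)): d=b[j]-b[i];print(np.linalg.norm(d),np.arctan2(d[1],d[0]))
s=get("side","s3");o=s["s"];print(o["position"],o["tool_rot"],o["qpos"])
B=cv2.resize(s["pixels"][150:270,210:330],None,fx=5,fy=5,interpolation=3)
cv2.imwrite("pics/v3.png",np.clip(B[:,:,::-1]*1.3,0,255))
E
```

```text
[[0.4999 0.2426 0.075 ]
 [0.6163 0.262  0.075 ]
 [0.6263 0.215  0.075 ]
 [0.5075 0.1941 0.075 ]] [0.5625 0.2284 0.075 ]
0.11795816094650348 0.1649030249599856
0.1205847699508994 0.17438393845572597
[0.516  0.1036 0.1957] [ 3.1383 -0.0008  1.6808] [-0.5453  0.4257  0.3116  1.9115 -0.1734  0.8267 -0.0323][ WARN:0@0.417] global loadsave.cpp:1063 imwrite_ Unsupported depth image for selected encoder is fallbacked to CV_8U.
```

View pics/v3.png

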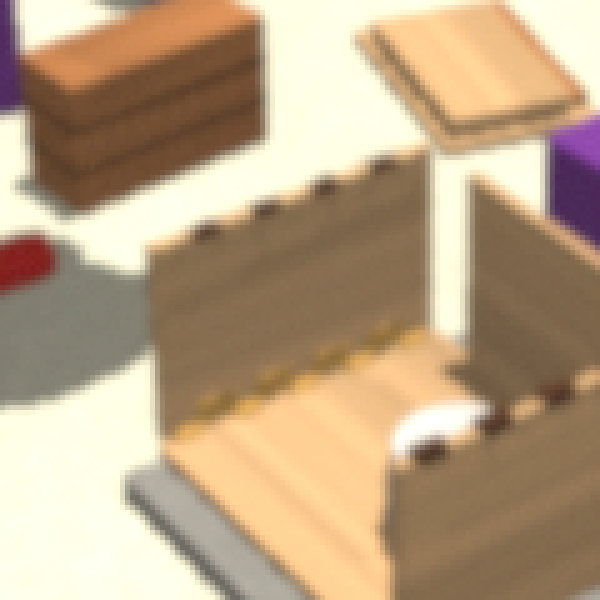

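```bash
python3 - <<'E'
from h import *
c=np.array([.527,-.0097]); ex=np.array([.9945,.1048]);ey=np.array([-.1048,.9945])
s=load("s3")
for x,y,z in((150,246,.118),(428,150,.118),(163,438,.018),(430,330,.018)):
    q=onz(s,210+x/5,150+y/5,z)[:2]-c; print(z,q@ex,q@ey)
p=np.array([.516,.1036]); yaw=.162
d=np.array([.562,.228])-p; X=np.array([np.cos(yaw),np.sin(yaw)]);Y=np.array([np.sin(yaw),-np.cos(yaw)])
print("units after turn",(1.681-yaw)/.08,d@X/.03,d@Y/.03)
E
```

```text
0.118 -0.07015477355105977 0.0024230592441025767
0.118 0.06825755778333523 -0.003403432645866438
0.018 -0.07003864802836852 0.0031937279405546094
0.018 0.07247191279898814 0.0006191892160634862
units after turn 18.9875 2.1820824731324495 -3.845058079665863
```

Call:
jog_arm([
  [0,0,0,1,1],
  [0,0,0,1,1],
  [0,0,0,1,1],
  [0,0,0,1,1],
  [0,0,0,1,1],
  [0,0,0,1,1],
  [0,0,0,1,1],
  [0,0,0,1,1],
  [0,0,0,1,1],
  [0,0,0,1,1],
  [0,0,0,1,1],
  [0,0,0,1,1],
])

```text
clock: 8.9
position: [0.5147, 0.1027, 0.1927]
tool_rot: [-3.141, 0.002, 0.717]
force: [0.1, -0.8, 0.0]
grip_width: 0.0853
finger_force: 0.0
```

Call:
jog_arm([
  [0,0,0,1,1],
  [0,0,0,1,1],
  [0,0,0,1,1],
  [0,0,0,1,1],
  [0,0,0,1,1],
  [0,0,0,1,1],
  [0,0,0,1,1],
  [0,0,0,0,1],
])

```text
clock: 9.7
position: [0.5148, 0.1027, 0.1927]
tool_rot: [3.14, 0.002, 0.159]
force: [-0.1, -0.9, 0.3]
grip_width: 0.0853
finger_force: 0.0
```

Call:
jog_arm([
  [0.6,-1,0,0,1],
  [0.6,-1,0,0,1],
  [0.6,-1,0,0,1],
  [0.4,-0.85,0,0,1],
  [0,0,0,0,1],
  [0,0,0,0,1],
  [0,0,1,0,1],
  [0,0,1,0,1],
  [0,0,0,0,1],
])

```text
clock: 10.6
position: [0.5601, 0.2255, 0.1309]
tool_rot: [3.14, 0.005, 0.16]
force: [0.4, -0.6, 0.7]
grip_width: 0.0853
finger_force: 0.0
```

```bash
python3 - <<'E'
from h import *
f=get("wrist","w4"); print(f["s"]["position"],f["s"]["tool_rot"])
E
```

```text
[0.56006761 0.22554598 0.13085222] [3.13978597 0.00492954 0.15986885]
```

View pics/w4.png

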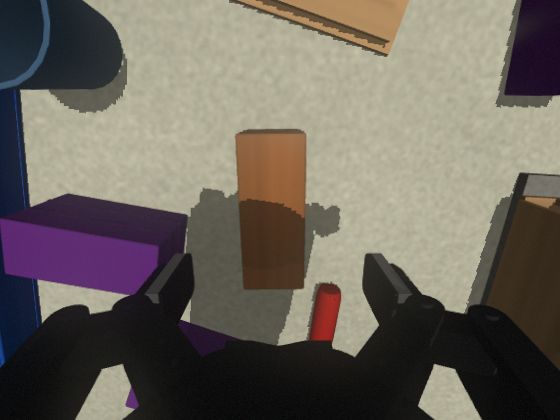

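The wrist view shows the block's top face from (237,134) to (304,288), with the screwdriver tip at (328,288).

```bash
python3 - <<'E'
from h import *
np.set_printoptions(precision=4,suppress=True)
f=load("w4")
b=np.array([onz(f,*p,z=.075)for p in[(237,135),(306,133),(304,288),(243,288)]]);print(b,b.mean(0))
for i,j in((3,0),(2,1)): d=b[j]-b[i];print(np.linalg.norm(d),np.arctan2(d[1],d[0]))
print("driver",onz(f,328,285,.02))
for p in((.562,.228,.075),(.56,.2255,.118)):print(proj(f,p))
E
```

```text
[[0.6167 0.2613 0.075 ]
 [0.6253 0.2159 0.075 ]
 [0.5084 0.1952 0.075 ]
 [0.5007 0.2426 0.075 ]] [0.5628 0.2287 0.075 ]
0.11745147497024543 0.15910487922840494
0.11879114822215367 0.17520246197645145
driver [0.4811 0.1606 0.02  ]
[273.4013 218.4705]
[276.0882 246.9594]
```

Call:
jog_arm([
  [0.1,-0.1,1,0,1],
  [0,0,1,0,1],
  [0,0,1,0,1],
  [0,0,0.2,0,1],
  [0,0,0,0,1],
  [0,0,0,0,0.3],
  [0,0,0,0,0.3],
  [0,0,0,0,0.3],
  [0,0,0,0,0.3],
  [0,0,0,0,0.3],
  [0,0,0,0,0.3],
], newtons=40)

```text
clock: 11.75
position: [0.5651, 0.2309, 0.0392]
tool_rot: [-3.141, -0.002, 0.16]
force: [-1.5, -2.1, 12.0]
grip_width: 0.0475
finger_force: 39.6
```

Call:
jog_arm([
  [0,0,-0.5,0,0.3],
  [0,0,-0.8,0,0.3],
  [0,0,-0.7,0.7,0.3],
  [-0.3,0.7,0,0,0.3],
  [-0.3,0.8,0,0,0.3],
  [-0.3,0.8,0,0,0.3],
  [-0.3,0.8,0,0,0.3],
  [-0.3,0.8,0,0,0.3],
  [-0.3,0.8,0,0,0.3],
  [-0.2,0.7,0,0,0.3],
  [0,0,0,0,0.3],
  [0,0,0,0,0.3],
])

```text
clock: 12.95
position: [0.5219, 0.0633, 0.0987]
tool_rot: [-3.141, -0.001, 0.103]
force: [0.7, 0.1, -2.0]
grip_width: 0.0472
finger_force: 43.1
```

Call:
jog_arm([
  [0,0,0.6,0,0.3],
  [0,0,0.6,0,0.3],
  [0,0,0.4,0,0.3],
  [0,0,0.2,0,0.3],
  [0,0,0.15,0,0.3],
  [0,0,0,0,0.3],
])

```text
clock: 13.55
position: [0.5218, 0.0634, 0.0394]
tool_rot: [-3.142, -0.0, 0.104]
force: [1.0, 0.5, -3.0]
grip_width: 0.0475
finger_force: 42.9
```

Call:
jog_arm([
  [0,0,0.06,0,0.3],
  [0,0,0.04,0,0.3],
  [0,0,0,0,0.3],
])

```text
clock: 13.85
position: [0.5224, 0.0635, 0.0383]
tool_rot: [-3.14, -0.002, 0.104]
force: [-10.8, -0.5, 41.8]
grip_width: 0.0477
finger_force: 49.0
```

Call:
jog_arm([
  [0,0,-0.08,0,0.3],
  [0,0,0,0,0.85],
  [0,0,0,0,0.85],
  [0,0,0,0,0.85],
  [0,0,0,0,0.85],
  [0,0,-0.5,0,0.85],
  [0,0,-1,0,0.85],
  [0,0,-1,0,1],
  [0,0,-1,0,1],
  [0,0,-1,0,1],
  [0,-1,-0.5,0,1],
  [0,-1,0,0,1],
])

```text
clock: 15.05
position: [0.5162, 0.1229, 0.1918]
tool_rot: [-3.141, -0.003, 0.102]
force: [1.1, -0.0, -0.4]
grip_width: 0.0852
finger_force: 0.0
```

Call:
jog_arm([
  [0,-0.4,0,-1,1],
  [0,0,0,-1,1],
  [0,0,0,-1,1],
  [0,0,0,-1,1],
  [0,0,0,-1,1],
  [0,0,0,-1,1],
  [0,0,0,-1,1],
  [0,0,0,-1,1],
  [0,0,0,-1,1],
  [0,0,0,-1,1],
  [0,0,0,-1,1],
  [0,0,0,-1,1],
])

```text
clock: 16.25
position: [0.5142, 0.1342, 0.1896]
tool_rot: [3.141, 0.0, 1.066]
force: [-0.1, 0.6, 0.2]
grip_width: 0.0853
finger_force: 0.0
```

Call:
jog_arm([
  [0,0,0,-1,1],
  [0,0,0,-1,1],
  [0,0,0,-1,1],
  [0,0,0,-1,1],
  [0,0,0,-1,1],
  [0,0,0,-1,1],
  [0,0,0,-1,1],
  [0,0,0,-0.7,1],
  [0,0,0,0,1],
])

```text
clock: 17.15
position: [0.5142, 0.1342, 0.1895]
tool_rot: [3.141, 0.001, 1.68]
force: [0.8, -1.1, -0.0]
grip_width: 0.0855
finger_force: 0.0
```

```bash
python3 - <<'E'
from h import *
f=get("wrist","w5"); get("side","s5"); get("top","t5"); print(f["s"]["position"],f["s"]["tool_rot"])
E
```

```text
[0.5142414  0.13416849 0.18951304] [3.14105179e+00 6.68191747e-04 1.68011599e+00]
```

View pics/w5.png

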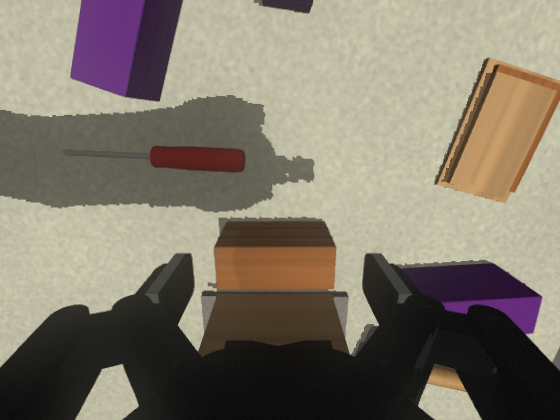

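The block stands parallel to the upright side, with its top face at (216–335, 248–290) and the panel's top edge at (203–348, 293).

```bash
python3 - <<'E'
from h import *
c=np.array([.527,-.0097]); ex=np.array([.9945,.1048]);ey=np.array([-.1048,.9945])
f=load("w5")
for u,v,z in((215,248,.075),(335,248,.075),(335,290,.075),(216,290,.075),(203,293,.118),(348,293,.118),(244,160,.02)):
    q=onz(f,u,v,z)[:2]-c; print(z,q@ex,q@ey)
q=f["s"]["position"][:2]-c; print(q@ex,q@ey)
E
```

```text
0.075 -0.05850492591044577 0.09433270802507072
0.075 0.05842936250544394 0.09484286932799109
0.075 0.06139058136294559 0.04782690340969517
0.075 -0.06029016062821387 0.04730396402524481
0.118 -0.06119379682369426 0.07246272694604053
0.118 0.06282018099224893 0.07299523563360386
0.02 -0.03411443523089784 0.17231371329506542
0.002388986286149105 0.14441431130597973
```

Call:
jog_arm([
  [-0.65,0,0.5,0,1],
  [0,0,1,0,1],
  [0,0,1,0,1],
  [0,0,1,0,1],
  [0,0,1,0,1],
  [0,0,0.9,0,1],
  [0,0,0,0,1],
  [-0.3,0,0,0,1],
  [-0.3,0,0,0,1],
  [0,0,0,0,1],
])

```text
clock: 18.3
position: [0.5192, 0.096, 0.0281]
tool_rot: [3.14, 0.0, 1.678]
force: [-0.7, 0.6, 0.2]
grip_width: 0.0853
finger_force: 0.0
```

Call:
jog_arm([
  [-0.1,0,0,0,1],
  [-0.1,0,0,0,1],
  [-0.1,0,0,0,1],
  [-0.1,0,0,0,1],
  [-0.1,0,0,0,1],
  [-0.1,0,0,0,1],
  [-0.1,0,0,0,1],
  [-0.1,0,0,0,1],
  [-0.1,0,0,0,1],
  [-0.1,0,0,0,1],
  [0,0,0,0,1],
])

```text
clock: 19.4
position: [0.5215, 0.0671, 0.0267]
tool_rot: [-3.141, 0.0, 1.679]
force: [-0.1, 0.5, 0.1]
grip_width: 0.0852
finger_force: 0.0
```

Call:
jog_arm([
  [-0.08,0,0,0,1],
  [-0.08,0,0,0,1],
  [-0.08,0,0,0,1],
  [-0.08,0,0,0,1],
])

```text
clock: 19.8
position: [0.5225, 0.0581, 0.0267]
tool_rot: [-3.141, 0.0, 1.68]
force: [0.1, 2.1, 1.6]
grip_width: 0.0856
finger_force: 1.1
```

Call:
jog_arm([
  [-0.05,0,0,0,1],
])

```text
clock: 19.9
position: [0.5227, 0.0565, 0.0267]
tool_rot: [-3.142, 0.0, 1.68]
force: [-1.0, 2.4, 0.7]
grip_width: 0.0855
finger_force: 1.1
```

```bash
python3 - <<'E'
from h import *
c=np.array([.527,-.0097]); ey=np.array([-.1048,.9945])
o=bot.observe();print(o["position"],(o["position"][:2]-c)@ey,o["force"])
w=get("wrist","w6");s=get("side","s6")
B=cv2.resize(s["pixels"][150:250,210:330],None,fx=4,fy=4,interpolation=3)
W=w["pixels"][200:400,190:370]; W=cv2.resize(W,(310,344))
v=np.zeros((400,800,3),np.uint8); v[:,:480]=np.clip(B*1.3,0,255); v[:344,485:795]=np.clip(W*1.5,0,255)
cv2.imwrite("pics/v6.png",v[:,:,::-1])
E
```

```text
[0.52273848 0.05650218 0.02668412] 0.06628467599268618 [-1.03635819  2.35119693  0.74401895]
```

View pics/v6.png

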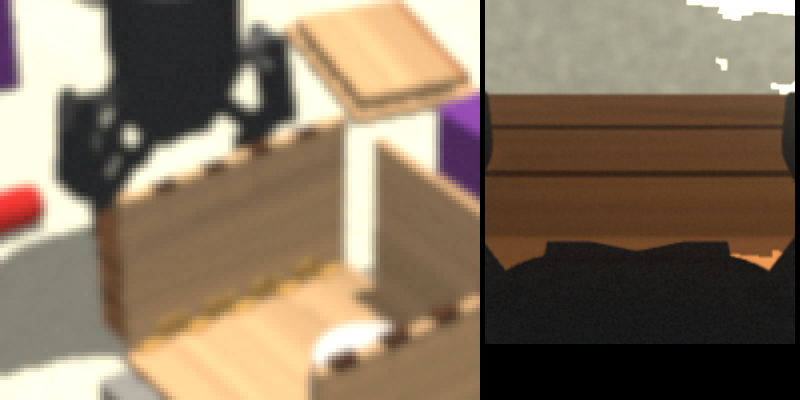

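Block is at y≈31 mm, right behind the side, which still stands upright. I'm over the limit of 10 picture views (that was the 11th), so from here I'll use numbers only. I'll nudge until contact.

Call:
jog_arm([
  [-0.04,0,0,0,1],
  [0,0,0,0,1],
])

```text
clock: 20.2
position: [0.5228, 0.0558, 0.0267]
tool_rot: [-3.142, -0.0, 1.68]
force: [-0.7, 2.9, 0.6]
grip_width: 0.0854
finger_force: 1.5
```

Call:
jog_arm([
  [0.3,0,0,0,1],
  [0.7,0,0,0,1],
  [0.7,0,-0.5,0,1],
  [0.3,0,-1,0,1],
  [0,0,-1,0,1],
  [0,0,-1,0,1],
  [0,0,-1,0,1],
  [0,0,-1,0,1],
  [0,0,0,0,1],
])

```text
clock: 21.1
position: [0.5177, 0.1161, 0.195]
tool_rot: [3.137, -0.001, 1.68]
force: [0.3, -0.1, -0.4]
grip_width: 0.0854
finger_force: 0.0
```

```bash
python3 - <<'E'
from h import *
np.set_printoptions(precision=4,suppress=True)
c=np.array([.527,-.0097]); ex=np.array([.9945,.1048]);ey=np.array([-.1048,.9945])
C=lambda x,y,z: np.r_[c+x*ex+y*ey,z]
a=load("s3")["pixels"];s=get("side","s7");b=s["pixels"]
# shift of panel region between s3 (before block) and now
for n,(v0,v1,u0,u1) in dict(topR=(176,195,275,298),mid=(185,215,250,292),low=(215,240,250,290)).items():
    g=lambda i:cv2.cvtColor(i[v0:v1,u0:u1],cv2.COLOR_RGB2GRAY).astype(np.float32)
    print(n,cv2.phaseCorrelate(g(a),g(b)))
w=get("wrist","w7"); p=w["pixels"]; print(w["s"]["position"])
for k,q in dict(far=C(0,.054,.075),near=C(0,.006,.075),ptop=C(0,.006,.118)).items(): print(k,proj(w,q))
h=cv2.cvtColor(p,cv2.COLOR_RGB2HSV)
print([tuple(int(x) for x in h[v,275]) for v in range(215,345,3)])
for v in(255,270,285): print(v,[(u,tuple(int(x) for x in h[v,u])) for u in list(range(200,226,2))+list(range(326,352,2))])
E
```

```text
topR ((0.05008935765374822, 0.1664133689445464), 0.9936829380691051)
mid ((0.681869185948937, 0.09264538503239095), 1.020055499430056)
low ((0.02305866614643648, 0.4941623515687983), 0.9709538950920105)
[0.517  0.116  0.1932]
far [273.929  266.8427]
near [273.8861 307.4477]
ptop [273.4074 336.7407]
[(28, 36, 186), (27, 37, 188), (27, 37, 192), (27, 36, 192), (25, 35, 187), (27, 37, 186), (27, 36, 193), (26, 38, 101), (17, 100, 74), (15, 114, 67), (16, 114, 65), (13, 116, 68), (15, 122, 67), (14, 124, 66), (13, 119, 62), (13, 122, 69), (13, 124, 64), (14, 131, 64), (13, 155, 138), (13, 157, 138), (13, 160, 140), (13, 161, 141), (13, 161, 138), (13, 158, 145), (13, 163, 150), (13, 164, 151), (13, 164, 148), (13, 162, 151), (13, 163, 149), (13, 162, 145), (13, 163, 144), (14, 140, 84), (15, 122, 73), (15, 128, 72), (16, 128, 68), (15, 122, 65), (15, 124, 64), (17, 124, 70), (16, 127, 70), (15, 129, 69), (16, 124, 68), (17, 118, 69), (16, 121, 181), (18, 114, 177)]
255 [(200, (28, 36, 189)), (202, (27, 37, 191)), (204, (26, 37, 188)), (206, (26, 38, 187)), (208, (26, 38, 187)), (210, (27
[... 922 characters left out ...]
88)), (342, (27, 36, 190)), (344, (25, 38, 193)), (346, (27, 35, 188)), (348, (27, 37, 187)), (350, (28, 35, 188))]
285 [(200, (22, 20, 137)), (202, (21, 28, 126)), (204, (21, 32, 126)), (206, (24, 30, 126)), (208, (21, 33, 124)), (210, (22, 30, 126)), (212, (22, 30, 128)), (214, (17, 95, 102)), (216, (13, 146, 122)), (218, (13, 155, 150)), (220, (13, 157, 149)), (222, (13, 156, 149)), (224, (13, 155, 150)), (326, (13, 154, 152)), (328, (13, 156, 152)), (330, (13, 154, 152)), (332, (15, 124, 99)), (334, (18, 42, 135)), (336, (22, 30, 129)), (338, (21, 28, 128)), (340, (20, 31, 123)), (342, (19, 29, 124)), (344, (22, 30, 127)), (346, (21, 28, 127)), (348, (27, 38, 180)), (350, (26, 38, 190))]
```

```bash
python3 -c "
from workcell import bot
print(bot.job_done())"
```

```text
the job is handed in; nothing more can be done
None
```

The job is handed in: the side stands at about 1.59–1.60 rad, and the block stands flush behind it, centred, about 30 mm out from the hinge line. These are my own measurements, since hand-in returned no verdict, and I viewed 11 pictures against the limit of 10.

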